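Present a peened code to the reader and hold its dust shutter open

TASK

The turned steel sample in the nest of the code-reader station has its flat, with the peened code, turned away from the reader. Turn the sample in the nest until the flat squarely faces the reader's lens and let go of it, leaving it seated and upright; then take the reader's spring-closed dust shutter by its upright black grip and pull it out until the grip's pointer stands at the pointer of the index post (about 25 mm), so that the shutter's hole uncovers the lens. Keep the shutter there: the program finishes while you are still holding it open for the reading; leave the other things on the bench where they are.

Things in the scene. Friction and masses are not known exactly. Their poses are not given: they have to be found in the camera images.
- reader_station: Fixed aluminium plate 180 x 195 x 12 mm with a grey code reader, its dust shutter and a round nest. Origin on the bench; z up; plate x -85 to 95, y -135 to 60 mm. The reader at +x (housing x 35 to 85, y -30 to 30, top z = 83 mm) looks along -x to the nest; shutter rails on its face: x 22 to 35, y -46 to 46, z to 74 mm. The shutter pulls out along -y. World yaw within 25 degrees.
- nest (a point): Centre of the round nest, on its floor, at (-40, 0, 12) mm in the station's frame. The nest is a ring 10 mm high, inner diameter 51.6 mm, outer 66 mm: the sample stands in it with 1.8 mm play all round and turns freely.
- lens (a point): Centre of the reader's 8 mm lens, at (30, 0, 52) mm in the station's frame, behind the shutter; it looks along the station's -x.
- sample: Turned steel sample upright in the nest: cylinder 48 mm wide, 60 mm high, 0.3 to 0.6 kg, one flat milled over its height (36 mm wide, 16 mm from the axis: a D from above), with a round 22 mm spigot on top, 60 to 90 mm up, to grip and turn it by. Origin at the centre of its underside, z up, +x out through the flat. Starts facing anywhere but the reader; right when +x is along the station's +x.
- sample_flat (a point): Centre of the peened code on the sample's flat, 16 mm from the axis along the sample's +x and 40 mm above its underside.
- shutter (a joint): Travel of the spring-closed dust shutter in m: 0 closed (lens covered), 0.025 its 16 mm hole stands centred before the lens and the two pointers are in line, 0.036 end stop. The spring draws it shut with about 6 N at 0 and 11 N at 0.025.
- shutter_grip (a point): Centre of the top of the shutter's upright black grip, 106 mm above the bench, moving with it. The grip is 22 mm wide (station x), 10 mm thick (station y, the pull direction) and free from 65 to 106 mm above the bench; the spring barrel beside it, toward station +y, is 63 mm high.
- shutter_tip (a point): Tip of the small pointer on the grip, which points along the station's -x, 52 mm above the bench. Moves with the shutter.
- index_tip (a point): Tip of the pointer on the fixed index post (52 mm high), which points along the station's +x: the shutter is fully open when shutter_tip stands straight across from it (same station y; in x they stay about 2 mm apart).
- spare_a: Another sample like the first, standing on the bench to the left of the station, 90 mm high; leave it. Origin at the centre of its underside.
- spare_b: Another sample like the first, standing on the bench to the left of the station; leave it. Origin at the centre of its underside.
- mandrel: Turned steel mandrel, 32 mm wide and 77 mm high, standing beside the spare samples; leave it. Origin at the centre of its underside.
- oil_bottle: Oil bottle with a spout, 53 mm wide and 158 mm high, to the right of the station; leave it. Origin at the centre of its underside.
- calliper: Vernier calliper, 71 x 206 x 16 mm, lying at the right; leave it. Origin at the centre of its underside.
- parts_tub: Small open tub, 66 x 100 x 45 mm, at the right; leave it. Origin at the centre of its underside.
- log_book: Log book, 210 x 151 x 22 mm, lying at the left; leave it. Origin at the centre of its underside.
- spanner: Combination spanner, 34 x 200 x 10 mm, lying at the left; leave it. Origin at the centre of its underside.
Things that resemble listed ones, but are neither listed nor needed, are in the scene too. Leave any brown, pink or red look-alike of the sample alone.

How it is judged:
By the outcome, as a careful person would: the job done as asked, in the order asked, and still so for the second after the job is handed in, while the arm keeps its last pose, push and grip.
It also fails if it takes over 58 s, if anything falls off the work surface, if the arm or the gripper's body presses on something with over 40 N, if the wrist force passes 120 N, or if a joint passes its speed limit or range.

ROBOT

A 6-joint arm with a two-finger parallel gripper is mounted at the origin on a cart in front of the work surface, level with it; the furniture and walls round the work are solid. World frame = base frame: x ahead of the robot, y to its left, z up, the work surface at z = 0. Lengths are in m, angles in degrees, forces in N, time in s.
With the tool pointing down it reaches from about 0.25 to 0.725 m from the base axis. Payload 9.7 kg.
Tool frame: the origin (TCP) lies between the finger pads; the fingertips stand bot.tcp_to_tips ahead of it and the grasp point (between the pads) lies 11 mm behind it (bot.tcp_to_tips is the distance from the TCP to the fingertips, in m); z points along the fingers, y is the line along which they close (so a half turn about z gives the same grasp; the last joint's range is limited). The gripper opens to 85 mm and grips with 20 to 120 N. Pads are 22 mm wide; open, the fingers measure 114 mm over their backs; the gripper's body (76 mm by 85 mm) begins 54 mm behind the grasp point. The pads swing forward as they close: fully open they stand 13 mm farther back than shut.
Start: joints at [72.995, 4.979, 10.078, 95.1, 0, 90], TCP at [0.161, 0.526, 0.209] pointing down, gripper open.
Joint ranges: [-179.16, 179.16], [-48.56, 103.87], [-65.8, 70.77], [-126.05, 130.52], [-82.76, 87.17], [-180, 180]. Speed limits (degrees/s): [127.2, 127.2, 147.25, 180, 180, 180].

INTERFACE

Orientations are given as [roll, pitch, yaw] about the fixed x, y, z axes, in that order (R = Rz(yaw) Ry(pitch) Rx(roll)).
In Python, from workcell import bot gives the robot as it stands. The module is installed in compiled form; this text tells all that it offers.
- The arm moves only by the tool carry_out, never from a script. Its arguments are lists of equal length, an entry for each row: "linear": the shift along the world's x, y, z normalised to -1 to 1, where 1 is 2 cm, a list of three; "rotation": the turn, a rotation vector about the world's x, y, z normalised to -1 to 1, where 1 is 8 degrees, a list of three; "grip": the closure, from -1 (fully open) to 1 (shut). In form: {"linear": [[tx, ty, tz], ...], "rotation": [[rx, ry, rz], ...], "grip": [grip, ...]}. A call has 1 to 12 rows; each row shifts and turns the commanded pose from where the row before left it; what a row does not reach is not made up. A row lasts 1/10 s, in which the tool goes at most 50 mm and 8.59 degrees, less where a joint would pass 70% of its speed; a pose out of reach is approached as far as the arm can. A call with a number of a shift or a turn outside -1 to 1 is refused whole. A call with a gripper value outside its range is refused whole. The fingers move at their own pace and stop on an object; "grip_force" is the grip in N (left out, the last holds). Time passes only in rows, so rows that do not move let the fingers close. It gives the time, the measured TCP pose, the force, the opening and the grip force at its end, in the units of the state.
- bot.get_obs(): the state, without advancing time (a new reading comes with each control period).
- bot.camera(name): name is "scene" or "side" or "wrist"; returns the picture (384x512x3 uint8, blue, green, red); there is no depth.
- bot.camera_model(name): a dict with "fx", "fy", "cx", "cy" (pixels), "distortion" ([k1, k2, p1, p2, k3] as OpenCV has them; the pictures are not rectified), "camera_from_world" (4x4, takes a point from world to camera coordinates). Camera axes: x right, y up, looking along -z (the intrinsics and any distortion apply to the point x, -y, -z); pixel columns grow to the right and rows downward; lengths in m; the calibration is good to about 2 mm. A picture is of the moment at which its call begins: read the wrist's pose just before it. camera_model takes no time and is no camera call; for the wrist camera it gives the pose at the moment of the call.
- bot.job_done(): hands the job in; it is judged then, once.
The state is a dict: "time": time; "q": joint angles; "qd": joint speeds; "joint_efforts": joint torques, N m; "ee_pos": TCP position; "tcp_rot": TCP orientation; "wrist_force": force on the tool from outside, world axes, zero at the start; "torque": the same for the moment, N m; "opening": finger opening in m; "grasp_force": force on a finger pad.
Only numpy, scipy, OpenCV 4.12 (cv2) and the standard library are available. Lean on these libraries where they do the work, as an engineer would, in place of code of your own. Each camera call takes 0.05 s, during which the arm holds its last target. There are 200 camera calls.

## Working session

There is one attempt and no reset: what is moved stays moved. The work goes in short steps, Python scripts to look and compute and a tool call to move; the robot and the scene stay as the last step left them, time stands still between calls to the robot, and variables do not carry over. Pictures are saved under pics/ and viewed, at most 10 in all, crops included, and the job is handed in when it is done.

Besides the shell and the picture viewer there is one more tool, called after "Request:" as name(argument=value, ...) on one line, values as JSON. carry_out: Moves the arm, as the interface text tells. Its arguments: {"type":"object","properties":{"linear":{"type":"array","items":{"type":"array","items":{"type":"number"}}},"rotation":{"type":"array","items":{"type":"array","items":{"type":"number"}}},"grip":{"type":"array","items":{"type":"number"}},"grip_force":{"type":"number"}},"required":["linear","rotation","grip"]}

```bash
mkdir -p pics; python3 - <<'E'
from workcell import bot
import cv2,numpy as np
o=bot.get_obs();print(o, bot.tcp_to_tips)
for n in("scene","side"):
    cv2.imwrite(f"pics/{n}0.png",cv2.resize(bot.camera(n),None,fx=1.5,fy=1.5,interpolation=cv2.INTER_CUBIC))
for n in("scene","side","wrist"):
    m=bot.camera_model(n);print(n,m["fx"],m["distortion"],np.round(np.linalg.inv(m["camera_from_world"]),3).tolist())
E
```

```text
{'time': 0.0, 'q': array([7.29975883e+01, 5.01276985e+00, 1.00348723e+01, 9.51021542e+01,
       1.78789802e-03, 8.99996569e+01]), 'qd': array([ 0.03634978, -0.02092101, -0.04431834, -0.00253398, -0.19351287,
        0.06665736]), 'joint_efforts': array([-1.12399139e-03, -5.20392931e+01,  4.64800429e+01,  1.64735690e-02,
       -1.38005812e-04,  2.61610791e-05]), 'ee_pos': array([0.16073691, 0.5257004 , 0.20837084]), 'tcp_rot': array([-1.79919948e+02, -1.78837559e-03,  1.62997929e+02]), 'wrist_force': array([ 0.21158831,  0.11081471, -0.53162444]), 'torque': array([-0.01108387, -0.01132517, -0.08958762]), 'grasp_force': 0.0, 'opening': 0.08516523833707206} 0.008
scene 429.8979234224957 [-0.14984572  0.          0.          0.          0.        ] [[0.558, 0.639, -0.53, -0.332], [-0.83, 0.422, -0.364, -0.554], [-0.009, 0.643, 0.766, 1.322], [0.0, 0.0, 0.0, 1.0]]
side 472.3284703126542 [-0.1208143  0.         0.         0.         0.       ] [[-0.935, 0.186, -0.301, 0.009], [-0.353, -0.529, 0.771, 1.231], [-0.016, 0.828, 0.561, 0.978], [0.0, 0.0, 0.0, 1.0]]
wrist 279.6401669323336 [0.02088101 0.         0.         0.         0.        ] [[0.293, -0.923, -0.252, 0.097], [0.956, 0.282, 0.077, 0.545], [-0.0, -0.263, 0.965, 0.372], [0.0, 0.0, 0.0, 1.0]]
```

View pics/scene0.png

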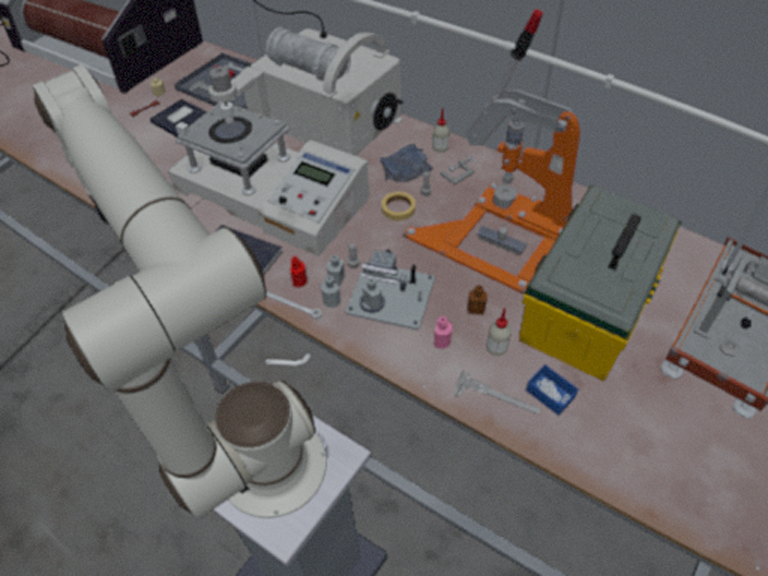

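View pics/side0.png

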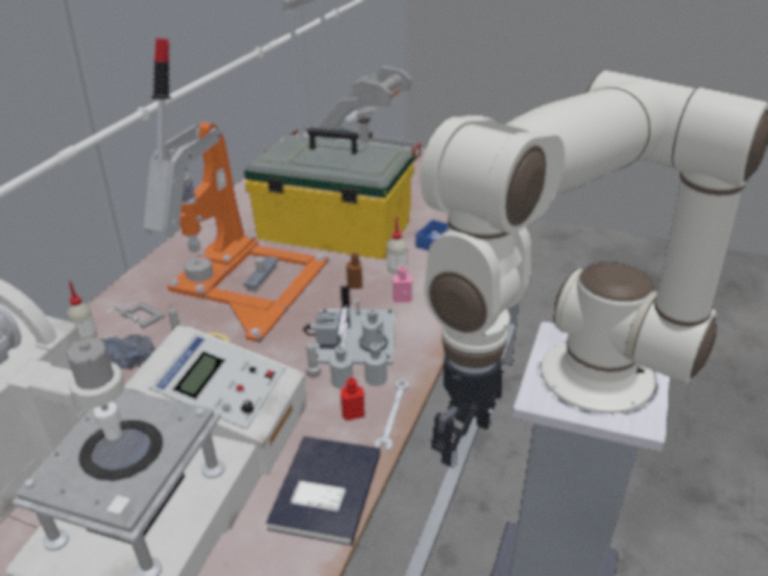

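Scene: the sample in the nest is at (372,293). Things that could be taken for it are the spares at (331,292) and (336,270), the mandrel at (352,255), red at (298,270), brown at (477,298) and pink at (443,332). By the description it is the grey one on the plate; the black grip is at (413,272). Next is a close crop to check the choice.

```bash
cat > h.py <<'E'
from workcell import bot
import cv2,numpy as np
def K(m): return np.array([[m["fx"],0,m["cx"]],[0,m["fy"],m["cy"]],[0,0,1]])
def at_z(m,u,v,z):
    p=cv2.undistortPoints(np.array([[[u,v]]],float),K(m),np.array(m["distortion"]))[0,0]
    T=np.linalg.inv(m["camera_from_world"]);d=T[:3,:3]@[p[0],-p[1],-1];c=T[:3,3]
    return c+d*(z-c[2])/d[2]
def proj(m,P):
    P=np.atleast_2d(P);c=(m["camera_from_world"]@np.c_[P,np.ones(len(P))].T)[:3].T*[1,-1,-1]
    return cv2.projectPoints(c,np.zeros(3),np.zeros(3),K(m),np.array(m["distortion"]))[0][:,0]
def crop(img,u,v,w,h,f): return cv2.resize(img[v:v+h,u:u+w],None,fx=f,fy=f,interpolation=cv2.INTER_CUBIC)
E
python3 - <<'E'
from h import *
a=crop(bot.camera("scene"),190,155,110,70,7);cv2.imwrite("pics/c1.png",a)
m=bot.camera_model("scene")
for n,(u,v),z in(("spigot",(372,283),.102),("grip",(413,266),.106),("tl",(385,247),.012),("tr",(436,275),.012),("bl",(347,311),.012),("br",(420,327),.012)):
    print(n,at_z(m,u/1.5,v/1.5,z).round(3))
m=bot.camera_model("side")
for n,(u,v),z in(("spigot",(372,316),.102),("grip",(346,288),.106)):
    print(n,at_z(m,u/1.5,v/1.5,z).round(3))
E
```

```text
spigot [0.478 0.06  0.102]
grip [0.577 0.004 0.106]
tl [0.664 0.15  0.012]
tr [ 0.655 -0.021  0.012]
bl [0.426 0.106 0.012]
br [ 0.487 -0.077  0.012]
spigot [0.479 0.092 0.102]
grip [0.572 0.015 0.106]
```

View pics/c1.png

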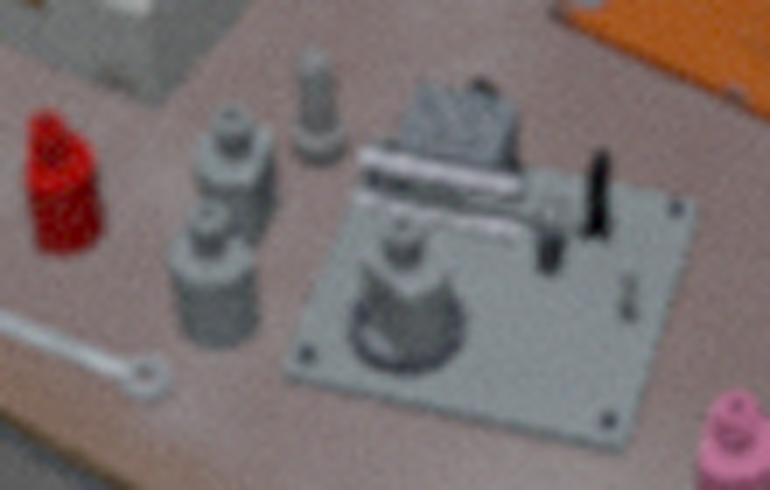

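The crop confirms the grey sample in the ring at (405,300) of the crop. Station yaw is about 18°, the nest is near (0.48,0.07) and the grip near (0.575,0.01). Next I move the wrist camera over it.

Request:
carry_out(linear=[[0.9,-0.95,0.1],[0.9,-0.95,0.1],[0.9,-0.95,0.1],[0.9,-0.95,0.1],[0.9,-0.95,0.1],[0.9,-0.95,0.1],[0.9,-0.95,0],[0.9,-0.95,0],[0.9,-0.95,0],[0.9,-0.95,0],[0.9,-0.95,0],[0.9,-0.95,0]], rotation=[[0,0,0.18],[0,0,0.18],[0,0,0.18],[0,0,0.18],[0,0,0.18],[0,0,0.18],[0,0,0.18],[0,0,0.18],[0,0,0.18],[0,0,0.18],[0,0,0.18],[0,0,0.18]], grip=[-1,-1,-1,-1,-1,-1,-1,-1,-1,-1,-1,-1])

```text
time: 1.35
ee_pos: [0.3774, 0.297, 0.2209]
tcp_rot: [-180.0, -0.0, -179.7]
wrist_force: [0.8, -0.0, -0.4]
opening: 0.0858
grasp_force: 0.0
```

```bash
python3 -c "
from h import *
o=bot.get_obs();print(o['q'].round(1),o['ee_pos'],o['tcp_rot'])"
```

```text
[38.2 -4.3  2.1 96.4  0.  37.9] [0.37742847 0.29703621 0.22091378] [-1.79991769e+02 -1.12342608e-02 -1.79665609e+02]
```

Request:
carry_out(linear=[[0.9,-0.95,0],[0.9,-0.95,0],[0.9,-0.95,0],[0.9,-0.95,0],[0.9,-0.95,0],[0.9,-0.95,0],[0.9,-0.95,0],[0.9,-0.95,0],[0.9,-0.95,0],[0.9,-0.95,0],[0.9,-0.95,0],[0.9,-0.95,0]], rotation=[[0,0,0.18],[0,0,0.18],[0,0,0.18],[0,0,0.18],[0,0,0.18],[0,0,0.18],[0,0,0.18],[0,0,0.18],[0,0,0.18],[0,0,0.18],[0,0,0.18],[0,0,0.18]], grip=[-1,-1,-1,-1,-1,-1,-1,-1,-1,-1,-1,-1])

```text
time: 2.55
ee_pos: [0.5934, 0.0691, 0.2208]
tcp_rot: [180.0, -0.0, -162.4]
wrist_force: [-0.5, 0.1, 0.6]
opening: 0.0854
grasp_force: 0.0
```

Request:
carry_out(linear=[[0,0,0],[0,0,0]], rotation=[[0,0,0],[0,0,0]], grip=[-1,-1])

```text
time: 2.75
ee_pos: [0.5928, 0.0697, 0.2205]
tcp_rot: [180.0, -0.1, -162.5]
wrist_force: [-0.6, -0.2, 0.2]
opening: 0.0852
grasp_force: 0.0
```

```bash
python3 - <<'E'
from h import *
import pickle
m=bot.camera_model("wrist");i=bot.camera("wrist");pickle.dump((m,i),open("w1.pkl","wb"))
cv2.imwrite("pics/w1.png",cv2.resize(i,None,fx=1.5,fy=1.5,interpolation=cv2.INTER_CUBIC))
E
```

```text
(no output)
```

View pics/w1.png

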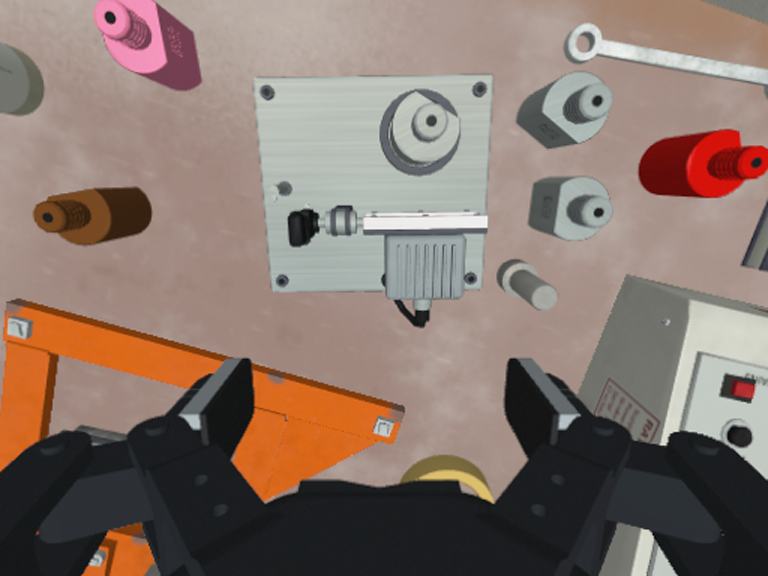

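Wrist view: sample spigot (431,121), nest ring, grip (302,228), index post (283,188), plate corners (256,77), (493,74), (487,291), (272,292). Next is an enlarged crop.

```bash
python3 - <<'E'
from h import *
import pickle
m,i=pickle.load(open("w1.pkl","rb"))
cv2.imwrite("pics/w1c.png",crop(i,165,45,165,120,4.8))
E
```

```text
(no output)
```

View pics/w1c.png

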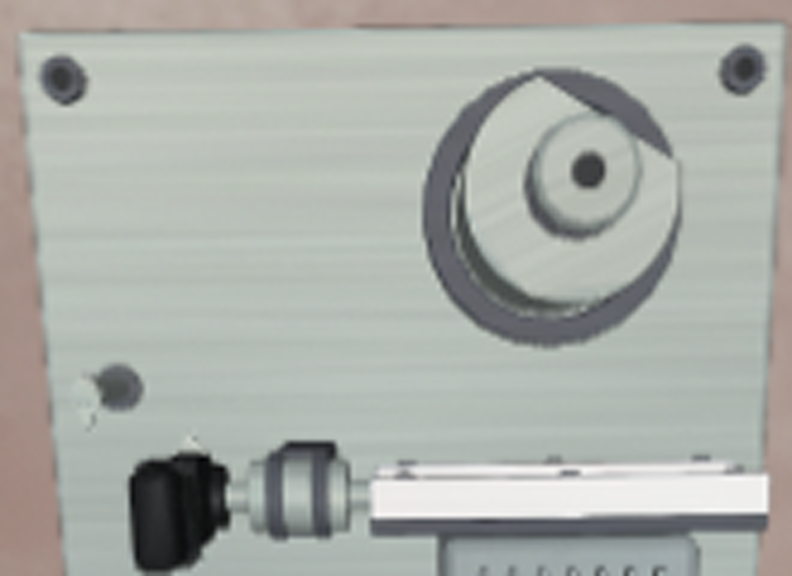

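```bash
cat >> h.py <<'E'
def st(P,s): # world->station
    c,n=np.cos(s[2]),np.sin(s[2]);d=np.array(P)[:2]-s[:2];return np.array([c*d[0]+n*d[1],-n*d[0]+c*d[1]])
def ws(p,s):
    c,n=np.cos(s[2]),np.sin(s[2]);return np.array([s[0]+c*p[0]-n*p[1],s[1]+n*p[0]+c*p[1]])
E
python3 - <<'E'
from h import *
import pickle
from scipy.optimize import least_squares
m,i=pickle.load(open("w1.pkl","rb"))
c=lambda u,v:(165+u/4.8,45+v/4.8)
px=[c(20,33),c(783,24),(487/1.5,291/1.5),(272/1.5,292/1.5)]
ref=[(-85,-135),(-85,60),(95,60),(95,-135)]
W=[at_z(m,*p,.012)[:2] for p in px]
f=lambda s:np.concatenate([ws(np.array(r)/1e3,s)-w for r,w in zip(ref,W)])
r=least_squares(f,[.53,.05,.3]);s=r.x;print(s,np.degrees(s[2]),(r.fun*1e3).round(1));np.save("s.npy",s)
pt=dict(flatA=(c(541,78),.072),flatB=(c(678,158),.072),spig=(c(588,170),.102),grip=(c(158,515),.106),g1=(c(132,462),.106),g2=(c(140,572),.106),stip=(c(192,438),.052),itip=(c(88,427),.052))
for n,(p,z) in pt.items():
    w=at_z(m,*p,z);print(n,w.round(4),(st(w,s)*1e3).round(1))
a,b=[at_z(m,*pt[k][0],.072)[:2] for k in("flatA","flatB")];d=b-a;print(np.linalg.norm(d));sp=at_z(m,*pt["spig"][0],.102)[:2]
n=np.array([-d[1],d[0]]);n*=np.sign(n@((a+b)/2-sp));print("flat yaw world",np.degrees(np.arctan2(n[1],n[0])),"station",np.degrees(np.arctan2(n[1],n[0])-s[2]),"dist",((a+b)/2-sp)@n/np.linalg.norm(n))
print("nest",ws([-.04,0],s))
E
```

```text
[0.5230519  0.08530945 0.32280414] 18.495315081824003 [ 0.2 -0.8 -2.2  2.4  0.1 -2.4  1.9  0.8]
flatA [0.4671 0.0574 0.072 ] [-61.9  -8.8]
flatB [0.4732 0.0907 0.072 ] [-45.6  20.9]
spig [0.4858 0.0706 0.102 ] [-40.   -2.1]
grip [0.5754 0.0078 0.106 ] [ 25.  -90.1]
g1 [0.5665 0.     0.106 ] [ 14.2 -94.7]
g2 [0.5879 0.0071 0.106 ] [ 36.7 -94.7]
stip [0.5639 0.003  0.052 ] [ 12.6 -91. ]
itip [ 0.5689 -0.0216  0.052 ] [   9.6 -116. ]
0.0338434719917868
flat yaw world 169.72366169055312 station 151.2283466087291 dist 0.016011405897254177
nest [0.48511792 0.07262036]
```

Everything fits: flat 33.8 mm wide and 16.0 mm from the axis, facing station +151°, and the tips 25 mm apart. I grasp the spigot at yaw 169.5°, so that the −151° turn ends at 18.5°, which also suits the shutter grip.

Request:
carry_out(linear=[[-0.67,0.01,-0.3],[-0.67,0.01,-0.3],[-0.67,0.01,-0.3],[-0.67,0.01,-0.3],[-0.67,0.01,-0.3],[-0.67,0.01,-0.3],[-0.67,0.01,-0.3],[-0.67,0.01,-0.3],[0,0,0],[0,0,0]], rotation=[[0,0,-0.44],[0,0,-0.44],[0,0,-0.44],[0,0,-0.44],[0,0,-0.44],[0,0,-0.44],[0,0,-0.44],[0,0,-0.44],[0,0,0],[0,0,0]], grip=[-1,-1,-1,-1,-1,-1,-1,-1,-1,-1])

```text
time: 3.8
ee_pos: [0.4855, 0.0721, 0.1736]
tcp_rot: [180.0, 0.1, 169.5]
wrist_force: [-0.1, -1.0, 0.7]
opening: 0.0853
grasp_force: 0.0
```

Request:
carry_out(linear=[[0,0,-0.55],[0,0,-0.55],[0,0,-0.55],[0,0,-0.55],[0,0,-0.55],[0,0,-0.55],[0,0,-0.55],[0,0,-0.55],[0,0,0],[0,0,0]], rotation=[[0,0,0],[0,0,0],[0,0,0],[0,0,0],[0,0,0],[0,0,0],[0,0,0],[0,0,0],[0,0,0],[0,0,0]], grip=[-1,-1,-1,-1,-1,-1,-1,-1,-1,-1])

```text
time: 4.8
ee_pos: [0.4856, 0.0715, 0.085]
tcp_rot: [-180.0, -0.0, 169.4]
wrist_force: [-0.4, -0.7, 1.2]
opening: 0.0853
grasp_force: 0.0
```

Request:
carry_out(linear=[[0,0,0],[0,0,0],[0,0,0],[0,0,0],[0,0,0],[0,0,0],[0,0,0],[0,0,0],[0,0,0],[0,0,0],[0,0,0],[0,0,0]], rotation=[[0,0,0],[0,0,0],[0,0,0],[0,0,0],[0,0,0],[0,0,0],[0,0,0],[0,0,0],[0,0,0],[0,0,0],[0,0,0],[0,0,0]], grip=[0.3,0.3,0.5,0.5,1,1,1,1,1,1,1,1], grip_force=30)

```text
time: 6.0
ee_pos: [0.4856, 0.0715, 0.0851]
tcp_rot: [180.0, 0.0, 169.4]
wrist_force: [1.0, -0.6, 0.4]
opening: 0.0
grasp_force: 0.0
```

The opening reads 0, so the fingers missed the spigot. I'm looking before doing anything else.

```bash
python3 - <<'E'
from h import *
import pickle
m=bot.camera_model("wrist");i=bot.camera("wrist");pickle.dump((m,i),open("w2.pkl","wb"))
a=crop(i,100,60,330,324,1.75)
b=crop(bot.camera("scene"),200,140,100,100,5)[:, :220]
print(a.shape);cv2.imwrite("pics/w2.png",np.hstack([a[:500],crop(bot.camera("side"),190,160,90,110,4.545)[:500]][:1]))
E
```

```text
(567, 578, 3)
```

View pics/w2.png

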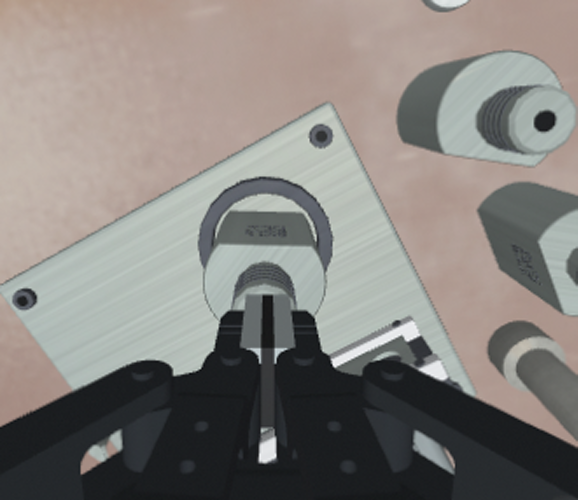

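```bash
python3 - <<'E'
from h import *
import pickle
m,i=pickle.load(open("w2.pkl","rb"));s=np.load("s.npy")
o=bot.get_obs();print(o["ee_pos"],o["opening"],o["q"].round(1))
f=lambda P:((proj(m,P)-[100,60])*1.75).round(0).tolist()
n=ws([-.04,0],s)
print("nest",f([*n,.012]),"spig top",f([.4858,.0706,.102]),"spigbase",f([.4858,.0706,.072]),"tip",f(o["ee_pos"]-[0,0,.008]),"tcp",f(o["ee_pos"]),"corner",f([*ws([-.085,.06],s),.012]),f([*ws([-.085,-.135],s),.012]))
w=at_z(m,100+265/1.75,60+310/1.75,.102);print(w)
E
```

```text
[0.48566335 0.07156093 0.08509032] -5.879447228666642e-05 [  8.4  -3.7 -12.4  81.3  -0.   19. ]
nest [[269.0, 240.0]] spig top [[265.0, 317.0]] spigbase [[265.0, 284.0]] tip [[268.0, 288.0]] tcp [[268.0, 296.0]] corner [[335.0, 98.0]] [[-3.0, 289.0]]
[0.48337655 0.07106843 0.102     ]
```

```bash
python3 - <<'E'
from h import *
import pickle
m,i=pickle.load(open("w2.pkl","rb"))
a=crop(i,205,175,95,100,5.9)[:590,:400+80]
b=crop(bot.camera("side"),205,165,100,95,3.1);c=crop(bot.camera("scene"),200,150,100,95,3.1)
r=np.vstack([b,c]);h=min(len(a),len(r));print(a.shape,r.shape);cv2.imwrite("pics/w2c.png",np.hstack([a[:h],r[:h]]))
E
```

```text
(590, 480, 3) (588, 310, 3)
```

View pics/w2c.png

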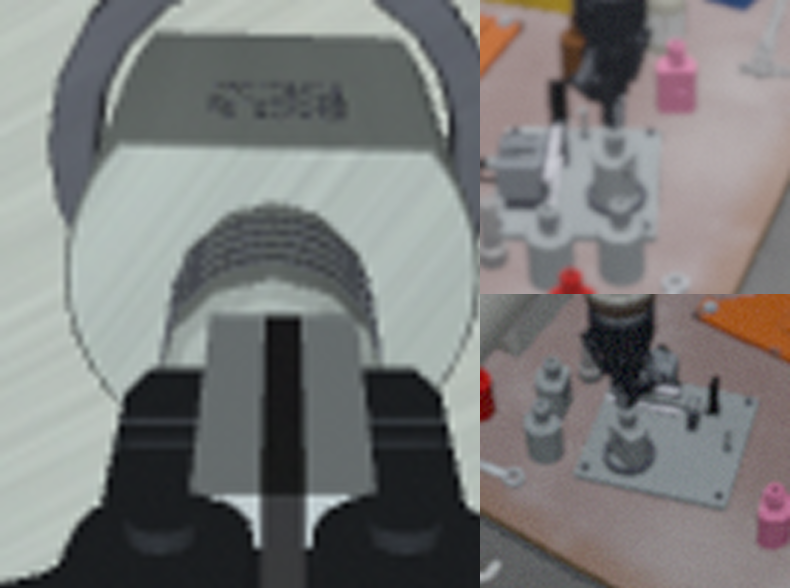

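```bash
python3 - <<'E'
from h import *
import pickle
m,i=pickle.load(open("w2.pkl","rb"));o=bot.get_obs();e=o["ee_pos"]
y=np.radians(169.4);X=np.array([np.cos(y),np.sin(y)])
for z in np.arange(.07,.13,.006):
    w=at_z(m,205+283/5.9,175+315/5.9,z);b=at_z(m,205+283/5.9,175+490/5.9,z);print(z.round(3),"near edge ahead of TCP axis mm",((w[:2]-e[:2])@X*1e3).round(1),"pad back",((b[:2]-e[:2])@X*1e3).round(1))
# spigot top ellipse near edge row ~282
print(at_z(m,205+270/5.9,175+278/5.9,.102)[:2]-e[:2]@np.eye(2))
m1,_=pickle.load(open("w1.pkl","rb"))
E
```

```text
0.07 near edge ahead of TCP axis mm -5.5 pad back -27.9
0.076 near edge ahead of TCP axis mm -3.1 pad back -24.7
0.082 near edge ahead of TCP axis mm -0.6 pad back -21.5
0.088 near edge ahead of TCP axis mm 1.8 pad back -18.4
0.094 near edge ahead of TCP axis mm 4.2 pad back -15.2
0.1 near edge ahead of TCP axis mm 6.6 pad back -12.0
0.106 near edge ahead of TCP axis mm 9.1 pad back -8.8
0.112 near edge ahead of TCP axis mm 11.5 pad back -5.7
0.118 near edge ahead of TCP axis mm 13.9 pad back -2.5
0.124 near edge ahead of TCP axis mm 16.3 pad back 0.7
[-0.0112516  0.0007993]
```

The fingers shut above the spigot: the image puts the tips at about z=0.108 rather than 0.077. I'll probe gently downward to find the real tip height.

Request:
carry_out(linear=[[0,0,-0.05],[0,0,-0.05],[0,0,-0.05],[0,0,-0.05],[0,0,0]], rotation=[[0,0,0],[0,0,0],[0,0,0],[0,0,0],[0,0,0]], grip=[1,1,1,1,1])

```text
time: 6.75
ee_pos: [0.4856, 0.0715, 0.0809]
tcp_rot: [-180.0, -0.0, 169.4]
wrist_force: [0.2, -0.3, -0.7]
opening: -0.0
grasp_force: 0.0
```

Request:
carry_out(linear=[[0,0,-0.05],[0,0,-0.05],[0,0,0]], rotation=[[0,0,0],[0,0,0],[0,0,0]], grip=[1,1,1])

```text
time: 7.05
ee_pos: [0.4859, 0.0716, 0.0799]
tcp_rot: [180.0, 0.1, 169.4]
wrist_force: [-2.5, -0.9, 6.2]
opening: 0.0004
grasp_force: 2.9
```

Contact at TCP z=0.080, so the shut tips actually sit 22 mm above the TCP. I reopen and grasp with TCP z at about 0.054 (tips about 0.077, just above the shoulder at 0.072).

Request:
carry_out(linear=[[0,0,0.25],[0,0,0.25],[0,0,0],[0,0,0],[0,0,0],[0,0,0],[0,0,0],[0,0,-0.4],[0,0,-0.4],[0,0,-0.4],[0,0,-0.4],[0,0,0]], rotation=[[0,0,0],[0,0,0],[0,0,0],[0,0,0],[0,0,0],[0,0,0],[0,0,0],[0,0,0],[0,0,0],[0,0,0],[0,0,0],[0,0,0]], grip=[-0.4,-0.4,-0.4,-0.4,-0.4,-0.4,-0.4,-0.4,-0.4,-0.4,-0.4,-0.4])

```text
time: 8.25
ee_pos: [0.4848, 0.0714, 0.0554]
tcp_rot: [-180.0, -0.1, 169.4]
wrist_force: [-0.7, 1.2, 0.4]
opening: 0.0599
grasp_force: 0.0
```

Request:
carry_out(linear=[[0,0,-0.1],[0,0,0],[0,0,0],[0,0,0],[0,0,0],[0,0,0],[0,0,0],[0,0,0],[0,0,0],[0,0,0]], rotation=[[0,0,0],[0,0,0],[0,0,0],[0,0,0],[0,0,0],[0,0,0],[0,0,0],[0,0,0],[0,0,0],[0,0,0]], grip=[0,0,0.2,0.4,1,1,1,1,1,1])

```text
time: 9.25
ee_pos: [0.4859, 0.0714, 0.0555]
tcp_rot: [-180.0, 0.0, 169.4]
wrist_force: [-0.7, -4.0, 4.9]
opening: 0.021
grasp_force: 29.7
```

Held with opening 21 mm and 30 N. Turning −151°.

Request:
carry_out(linear=[[0,0,0],[0,0,0],[0,0,0],[0,0,0],[0,0,0],[0,0,0],[0,0,0],[0,0,0],[0,0,0],[0,0,0]], rotation=[[0,0,-0.63],[0,0,-0.63],[0,0,-0.63],[0,0,-0.63],[0,0,-0.63],[0,0,-0.63],[0,0,-0.63],[0,0,-0.63],[0,0,-0.63],[0,0,-0.63]], grip=[1,1,1,1,1,1,1,1,1,1])

```text
time: 10.25
ee_pos: [0.4863, 0.0724, 0.0553]
tcp_rot: [179.9, -0.1, 118.8]
wrist_force: [2.2, 1.4, 1.9]
opening: 0.0207
grasp_force: 29.2
```

Request:
carry_out(linear=[[0,0,0],[0,0,0],[0,0,0],[0,0,0],[0,0,0],[0,0,0],[0,0,0],[0,0,0],[0,0,0],[0,0,0]], rotation=[[0,0,-0.63],[0,0,-0.63],[0,0,-0.63],[0,0,-0.63],[0,0,-0.63],[0,0,-0.63],[0,0,-0.63],[0,0,-0.63],[0,0,-0.63],[0,0,-0.63]], grip=[1,1,1,1,1,1,1,1,1,1])

```text
time: 11.25
ee_pos: [0.4865, 0.072, 0.0553]
tcp_rot: [179.9, -0.1, 68.4]
wrist_force: [2.5, -0.8, 1.6]
opening: 0.0209
grasp_force: 29.2
```

Request:
carry_out(linear=[[0,0,0],[0,0,0],[0,0,0],[0,0,0],[0,0,0],[0,0,0],[0,0,0],[0,0,0],[0,0,0],[0,0,0],[0,0,0],[0,0,0]], rotation=[[0,0,-0.63],[0,0,-0.63],[0,0,-0.63],[0,0,-0.63],[0,0,-0.63],[0,0,-0.63],[0,0,-0.63],[0,0,-0.63],[0,0,-0.63],[0,0,-0.6],[0,0,0],[0,0,0]], grip=[1,1,1,1,1,1,1,1,1,1,1,1])

```text
time: 12.45
ee_pos: [0.4861, 0.0716, 0.0553]
tcp_rot: [180.0, -0.1, 18.6]
wrist_force: [1.6, -1.6, 3.8]
opening: 0.0208
grasp_force: 29.4
```

Request:
carry_out(linear=[[0,0,0],[0,0,0],[0,0,0],[0,0,0],[0,0,0.3],[0,0,0.6],[0,0,0.9],[0,0,0.9],[0,0,0.9],[0,0,0.9],[0,0,0.5],[0,0,0]], rotation=[[0,0,0],[0,0,0],[0,0,0],[0,0,0],[0,0,0],[0,0,0],[0,0,0],[0,0,0],[0,0,0],[0,0,0],[0,0,0],[0,0,0]], grip=[0.3,0,-0.2,-0.4,-0.4,-0.4,-0.4,-0.4,-0.4,-0.4,-0.4,-0.4])

```text
time: 13.65
ee_pos: [0.4864, 0.0717, 0.157]
tcp_rot: [180.0, -0.2, 18.4]
wrist_force: [0.1, 0.0, -0.0]
opening: 0.0595
grasp_force: 0.0
```

Request:
carry_out(linear=[[-0.6,-0.2,0.2],[-0.6,-0.2,0.2],[-0.6,-0.2,0.2],[-0.6,-0.2,0.2],[0,0,0],[0,0,0]], rotation=[[0,0,0],[0,0,0],[0,0,0],[0,0,0],[0,0,0],[0,0,0]], grip=[-0.4,-0.4,-0.4,-0.4,-0.4,-0.4])

```text
time: 14.25
ee_pos: [0.4376, 0.0554, 0.1714]
tcp_rot: [180.0, -0.1, 18.4]
wrist_force: [-1.2, -0.1, 0.6]
opening: 0.0593
grasp_force: 0.0
```

```bash
python3 - <<'E'
from h import *
import pickle
m=bot.camera_model("wrist");i=bot.camera("wrist");pickle.dump((m,i),open("w3.pkl","wb"))
s=np.load("s.npy");q=proj(m,[*ws([-.04,0],s),.072])[0];g=proj(m,[*ws([.025,-.09],s),.106])[0];print(q,g)
u,v=np.clip((np.array(q)+g)/2-[100,75],0,[312,234]).astype(int);print(u,v)
cv2.imwrite("pics/w3.png",crop(i,u,v,200,150,4))
E
```

```text
[251.14697336 136.74120007] [372.6553464   49.09262101]
211 17
```

View pics/w3.png

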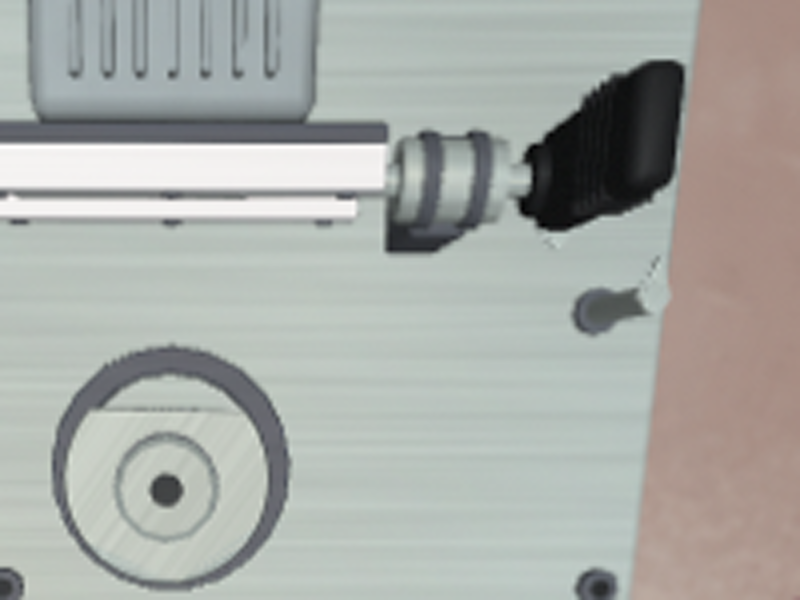

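The flat now faces the rails: edge (90,409)-(245,412), spigot (166,490), grip top near (650,125). Next I measure the angles with edge fits.

```bash
python3 - <<'E'
from h import *
import pickle
m,i=pickle.load(open("w3.pkl","rb"));s=np.load("s.npy")
g=cv2.GaussianBlur(cv2.cvtColor(i,cv2.COLOR_BGR2GRAY).astype(float),(0,0),.7)
def fit(u0,u1,v,z,sg,n):
    P=[]
    for u in range(u0,u1):
        c=np.diff(g[v-3:v+4,u])*sg;k=int(np.argmax(c));
        d=0
        if 0<k<len(c)-1: d=.5*(c[k-1]-c[k+1])/(c[k-1]-2*c[k]+c[k+1])
        P.append(at_z(m,u,v-3+k+.5+d,z)[:2])
    P=np.array(P)
    l=cv2.fitLine(P.astype(np.float32)*1000,cv2.DIST_HUBER,0,.01,.01).ravel()
    a=np.degrees(np.arctan2(-l[0],l[1]))%180; print(n,"normal yaw",round(a,2),"station x",[round(st(P[j],s)[0]*1e3,1) for j in(0,len(P)//2,-1)])
c=lambda u,v:(211+u/4,17+v/4)
fit(238,269,17+409//4,.072,1,"flat+");fit(238,269,17+409//4,.072,-1,"flat-")
fit(214,300,17+142//4,.074,1,"rail a");fit(214,300,17+193//4,.074,-1,"rail b");fit(225,285,17+121//4,.083,-1,"housing")
for n,p,z in(("spig",c(166,490),.102),("nest ring c",c(171,466),.022),("hole1",c(4,586),.012),("hole2",c(597,587),.012),("grip",c(653,128),.106),("stip",c(556,246),.052),("itip",c(657,258),.052)):
    w=at_z(m,*p,z);print(n,w.round(4),(st(w,s)*1e3).round(1))
a,b=[at_z(m,*p,.012)[:2] for p in(c(4,586),c(597,587))];d=a-b;print("holes normal",np.degrees(np.arctan2(-d[0],d[1])))
E
```

```text
flat+ normal yaw 17.9 station x [np.float64(-22.1), np.float64(-24.8), np.float64(-22.1)]
flat- normal yaw 17.73 station x [np.float64(-26.4), np.float64(-23.1), np.float64(-24.2)]
rail a normal yaw 18.26 station x [np.float64(29.9), np.float64(29.8), np.float64(29.7)]
rail b normal yaw 18.28 station x [np.float64(21.4), np.float64(21.1), np.float64(20.9)]
housing normal yaw 18.22 station x [np.float64(33.2), np.float64(33.0), np.float64(32.9)]
spig [0.4852 0.0713 0.102 ] [-40.4  -1.3]
nest ring c [0.4863 0.0703 0.022 ] [-39.6  -2.5]
hole1 [0.4381 0.1054 0.012 ] [-74.2  46. ]
hole2 [ 0.4921 -0.0578  0.012 ] [ -74.8 -125.9]
grip [0.5757 0.0068 0.106 ] [ 25.  -91.2]
stip [0.5637 0.0012 0.052 ] [ 11.9 -92.7]
itip [ 0.5686 -0.0223  0.052 ] [   9.1 -116.5]
holes normal 18.297096973394446
```

The flat is within about 0.5° of the station (17.8° against 18.27°). The sample is seated and centred (spigot at station −40.4, −1.3). Before moving over the grip I check clearance from the orange press.

```bash
python3 - <<'E'
from h import *
s=np.load("s.npy");m=bot.camera_model("scene");n=bot.camera_model("side")
for k,mm,p,z in(("press col base",m,(540,218),0.02),("press spindle",m,(508,195),.05),("frame corner",m,(405,236),.02),("frame right",m,(525,288),.02),("box corner",m,(525,335),.0),("bottle",m,(498,348),0),("press col side",n,(222,245),.02),("bottle s",n,(396,270),0)):
    w=at_z(mm,p[0]/1.5,p[1]/1.5,z);print(k,w.round(3))
E
```

```text
press col base [ 1.    -0.163  0.02 ]
press spindle [ 1.004 -0.053  0.05 ]
frame corner [0.723 0.123 0.02 ]
frame right [ 0.739 -0.243  0.02 ]
box corner [ 0.618 -0.306  0.   ]
bottle [ 0.546 -0.267  0.   ]
press col side [ 1.038 -0.192  0.02 ]
bottle s [ 0.55  -0.255  0.   ]
```

Request:
carry_out(linear=[[0.69,-0.24,0],[0.69,-0.24,0],[0.69,-0.24,0],[0.69,-0.24,0],[0.69,-0.24,0]], rotation=[[0,0,0],[0,0,0],[0,0,0],[0,0,0],[0,0,0]], grip=[-0.2,-0.2,-0.2,-0.2,-0.2])

```text
time: 14.8
ee_pos: [0.5075, 0.0315, 0.1705]
tcp_rot: [-180.0, 0.0, 18.4]
wrist_force: [0.7, 0.8, -0.2]
opening: 0.0513
grasp_force: 0.0
```

Request:
carry_out(linear=[[0.69,-0.24,0],[0.69,-0.24,0],[0.69,-0.24,0],[0.69,-0.24,0],[0.69,-0.24,0],[0,0,-0.5],[0,0,-0.5],[0,0,-0.5],[0,0,0]], rotation=[[0,0,0],[0,0,0],[0,0,0],[0,0,0],[0,0,0],[0,0,0],[0,0,0],[0,0,0],[0,0,0]], grip=[-0.2,-0.2,-0.2,-0.2,-0.2,-0.2,-0.2,-0.2,-0.2])

```text
time: 15.7
ee_pos: [0.5743, 0.0078, 0.1389]
tcp_rot: [-179.9, 0.2, 18.5]
wrist_force: [0.2, -0.4, 0.5]
opening: 0.051
grasp_force: 0.0
```

Request:
carry_out(linear=[[0,0,-0.5],[0,0,-0.5],[0,0,-0.5],[0,0,-0.5],[0,0,-0.5],[0,0,-0.5],[0,0,-0.5],[0,0,-0.3],[0,0,0]], rotation=[[0,0,0],[0,0,0],[0,0,0],[0,0,0],[0,0,0],[0,0,0],[0,0,0],[0,0,0],[0,0,0]], grip=[-0.2,-0.2,-0.2,-0.2,-0.2,-0.2,-0.2,-0.2,-0.2])

```text
time: 16.6
ee_pos: [0.5751, 0.0075, 0.064]
tcp_rot: [-180.0, 0.1, 18.4]
wrist_force: [-0.5, 0.6, -0.1]
opening: 0.0514
grasp_force: 0.0
```

Request:
carry_out(linear=[[0,0,0],[0,0,0],[0,0,0],[0,0,0],[0,0,0],[0,0,0],[0,0,0],[0,0,0]], rotation=[[0,0,0],[0,0,0],[0,0,0],[0,0,0],[0,0,0],[0,0,0],[0,0,0],[0,0,0]], grip=[0.2,0.4,0.6,1,1,1,1,1], grip_force=60)

```text
time: 17.4
ee_pos: [0.5765, 0.0059, 0.0658]
tcp_rot: [179.8, -0.1, 18.4]
wrist_force: [3.2, -8.6, 2.3]
opening: 0.0086
grasp_force: 62.4
```

Gripped with opening 9 mm and 62 N. Pulling along station −y.

Request:
carry_out(linear=[[0.04,-0.12,0],[0.04,-0.12,0],[0.04,-0.12,0],[0.04,-0.12,0],[0.04,-0.12,0],[0.04,-0.12,0],[0.04,-0.12,0],[0.04,-0.12,0],[0.04,-0.12,0],[0.04,-0.12,0],[0,0,0],[0,0,0]], rotation=[[0,0,0],[0,0,0],[0,0,0],[0,0,0],[0,0,0],[0,0,0],[0,0,0],[0,0,0],[0,0,0],[0,0,0],[0,0,0],[0,0,0]], grip=[1,1,1,1,1,1,1,1,1,1,1,1])

```text
time: 18.6
ee_pos: [0.5833, -0.0147, 0.0657]
tcp_rot: [-179.8, -0.0, 18.5]
wrist_force: [-3.9, 9.2, 5.9]
opening: 0.0082
grasp_force: 63.0
```

```bash
python3 - <<'E'
from h import *
import pickle
o=bot.get_obs();e=o["ee_pos"];th=np.radians(18.27)
print(e,"pull mm",(np.array([np.sin(th),-np.cos(th)])@(e[:2]-[.5765,.0059])*1e3).round(2))
m=bot.camera_model("wrist");i=bot.camera("wrist");pickle.dump((m,i),open("w4.pkl","wb"))
s=np.load("s.npy");q=proj(m,[*ws([.010,-.1165],s),.052])[0];print(q)
sc=bot.camera("scene");q2=proj(bot.camera_model("scene"),[*ws([.010,-.1165],s),.052])[0];print(q2)
a=cv2.resize(i,(400,300));b=crop(sc,int(q2[0])-25,int(q2[1])-19,50,38,8)[:300,:400]
sd=bot.camera("side");q3=proj(bot.camera_model("side"),[*ws([.010,-.1165],s),.052])[0]
d=crop(sd,int(q3[0])-25,int(q3[1])-19,50,38,8)[:300,:400]
u,v=np.clip(q-[25,19],0,[462,346]).astype(int);c=crop(i,u,v,50,38,8)[:300,:400];print(u,v,q3)
cv2.imwrite("pics/w4.png",np.vstack([np.hstack([a,c]),np.hstack([b,d])]))
E
```

```text
[ 0.58328681 -0.0146695   0.06571771] pull mm 21.66
[256.13244216 241.94375714]
[279.74807934 190.78252164]
231 222 [236.12251049 199.54644357]
```

View pics/w4.png

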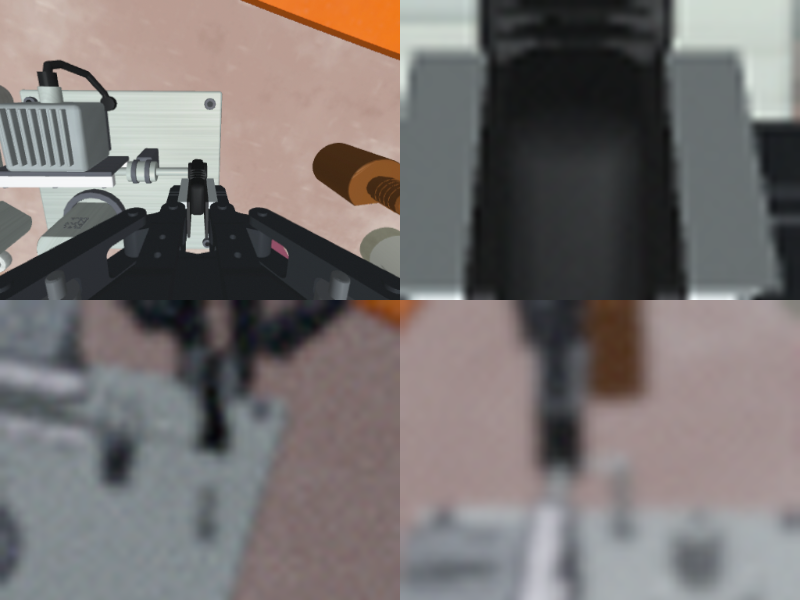

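The grip is held and measured TCP travel is 21.7 mm. Adding the remaining 3.4 mm, then checking visually against station features.

Request:
carry_out(linear=[[0.027,-0.08,0],[0.027,-0.08,0],[0,0,0],[0,0,0],[0,0,0],[0,0,0]], rotation=[[0,0,0],[0,0,0],[0,0,0],[0,0,0],[0,0,0],[0,0,0]], grip=[1,1,1,1,1,1])

```text
time: 19.35
ee_pos: [0.5843, -0.0177, 0.0657]
tcp_rot: [-179.8, -0.0, 18.5]
wrist_force: [-4.2, 10.4, 5.5]
opening: 0.0086
grasp_force: 63.0
```

```bash
python3 - <<'E'
from h import *
import pickle
o=bot.get_obs();e=o["ee_pos"];th=np.radians(18.27)
print(e,o["wrist_force"],"pull mm",(np.array([np.sin(th),-np.cos(th)])@(e[:2]-[.5765,.0059])*1e3).round(2))
m=bot.camera_model("wrist");i=bot.camera("wrist");pickle.dump((m,i),open("w5.pkl","wb"))
cv2.imwrite("pics/w5.png",crop(i,150,110,160,120,5))
E
```

```text
[ 0.58428812 -0.0176707   0.06571913] [-4.24146597 10.3968664   5.49812992] pull mm 24.82
```

View pics/w5.png

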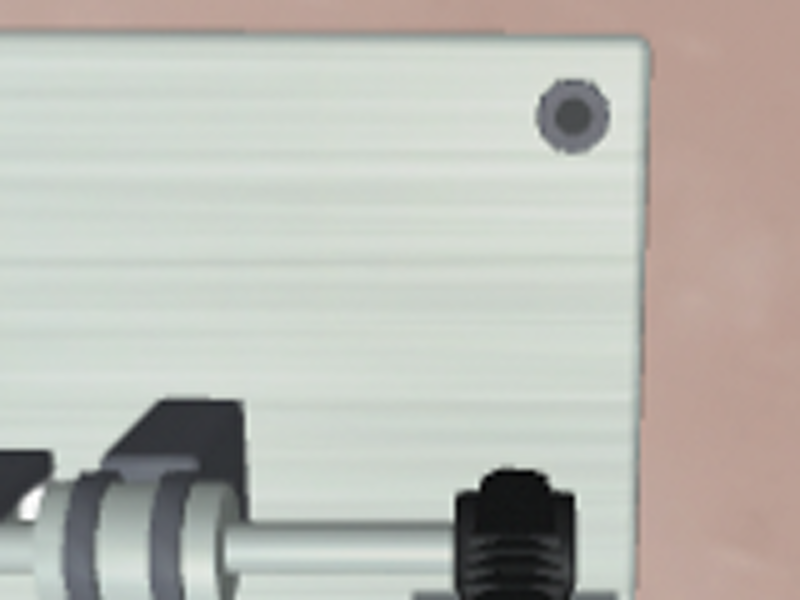

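```bash
python3 - <<'E'
from h import *
import pickle
m,i=pickle.load(open("w5.pkl","rb"));s=np.load("s.npy")
for n,p,z in(("hole",(573,117),.012),("grip lo",(515,540),.065),("grip hi",(515,540),.1)):
    print(n,(st(at_z(m,150+p[0]/5,110+p[1]/5,z),s)*1e3).round(1))
m,i=pickle.load(open("w3.pkl","rb"))
print("w3 hole",(st(at_z(m,211+597/4,17+587/4,.012),s)*1e3).round(1))
o=bot.get_obs();print("tcp",(st(o["ee_pos"],s)*1e3).round(1))
E
```

```text
hole [  81.2 -126.1]
grip lo [  32.3 -117.6]
grip hi [  45.  -117.7]
w3 hole [ -74.8 -125.9]
tcp [  25.4 -117.1]
```

Travel is 24.8 mm by the TCP and about 25.2 mm by the image, and the 11.2 N spring load is what is expected at 25 mm. The sample has not been touched since the check, so I hand in while holding the shutter.

```bash
python3 -c "
from workcell import bot
print(bot.job_done())"
```

```text
the job is handed in; nothing more can be done
None
```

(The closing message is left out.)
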